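# Check the stop of a vial crimper's lever

## Task

The stop screw of the large vial crimper (the one with the fat crimp head) has just been set; check it. With the backs of the fingers, push its hand lever in from the outside until it comes up against its stop, short of the fixed handle, hold it there for a second without forcing it, then ease it back out with the fingers following it so that it does not snap, and come away. Grip nothing, do not touch the fixed handle or the small crimper, and leave the vials and the jar where they stand.

Things in the scene. Friction and masses are not known exactly. Their poses are not given: they have to be found in the camera images.
- large_crimper: Large hand crimper for vial seals, on its side in a bench clamp fixed to the bench; told by its fat steel head (44 mm diameter, 58 mm long). Origin: underside centre of the grey clamp base, 140 x 120 x 12 mm; +z up. Both handles point to -x, the head to -y; the lever is on the +y side. Handles' mid plane is 100 mm above the bench; nothing stands higher than 128 mm.
- large_bar: Fixed handle of the large crimper (not to be touched), same origin and axes as large_crimper: a straight bar along x from -18 to -192 mm at y = 0; its grey sleeve (x = -80 to -192) is 18 mm wide, 88 to 112 mm above the bench. Carries the small stop screw at x = -52 mm.
- large_lever (a joint): Hand lever of the large crimper, turning level about its pivot: 0 rad = fully out, 0.26 = at the stop screw, 16 mm clear of the fixed handle; inwards is counter-clockwise from above. Spring return: 3.5 N at large_press to start it, 6.5 N at the stop, then rigid; let go, it snaps back. Grey sleeve 108 to 220 mm from the pivot, 18 mm thick, 88 to 112 mm above the bench.
- large_press (a point): Where to push: outer face of the lever's sleeve at mid height, 100 mm above the bench, 170 mm from the pivot, 50 mm from the free end. Moves with the lever. Axes: x along the lever to the pivot, y straight out of the outer face, away from the fixed handle (push along -y), z up.
- large_pivot (a point): Pivot of the lever of the large crimper, 100 mm above the bench; at x = 28, y = 28 mm in the frame of large_crimper. Axes as large_press.
- small_crimper: Small hand crimper, a bystander, fixed to the bench in the same kind of clamp, with the same handles, lever and frame; told by its thin crimp head: 25 mm diameter (31 mm over the ring), 36 mm long. May stand left or right of the large one.
- vial_a: Loose glass serum vial with aluminium seal, 27 mm diameter, 58 mm high, upright; origin at the centre of its underside. Bystander.
- vial_b: A second vial like vial_a. Bystander.
- jar: Loose white plastic sample jar with black lid, 80 mm diameter, 100 mm high, upright; origin at the centre of its underside. Bystander.

How it is judged:
On the way:
1. the large crimper's lever is pushed in against its stop by the fingers and held there (value of joint large_lever above 0.24 rad and contact force between the fingers and large_lever above 4 N), for 0.7 s.
At the end, for the whole second after the job is handed in: The large crimper's lever has been held against its stop (within 0.02 rad, 3 mm at the sleeve) for at least 0.7 s by the fingers, and is back fully out (within 0.02 rad); the vials and the jar stand upright within 15 mm of where they were (value of joint large_lever below 0.02 rad and distance of each of vial_a, vial_b, jar from where it was at the start of the episode below 0.015 m and angle between each of vial_a, vial_b, jar's own z axis and vertical below 0.2 rad); the robot touches nothing.
It fails at once if the lever is forced: more than 75 N on it (contact force between the fingers and large_lever above 75 N).
It fails at once if the lever snaps back: faster than 5 rad/s outwards (velocity of joint large_lever below -5 rad/s).
It fails at once if the lever is gripped or straddled: pressed while the grasp point is not outside its outer face (contact force between the fingers and large_lever above 1 N and y of the grasp point in the frame of large_press below 0.003 m).
It fails at once if the fixed handle or the small crimper is touched (contact force between any of the fingers, the arm and large_bar above 1 N or contact force between any of the fingers, the arm and small_crimper above 1 N).
It fails at once if a vial or the jar is shoved, lifted or knocked over (distance of any of vial_a, vial_b, jar from where it was at the start of the episode above 0.015 m).
It also fails if it takes over 43 s, if anything falls off the work surface, if the arm or the gripper's body presses on something with over 40 N, if the wrist force passes 120 N, or if a joint passes its speed limit or range.

## Robot

A 6-joint arm with a two-finger parallel gripper is mounted at the origin on the work surface. World frame = base frame: x ahead of the robot, y to its left, z up, the work surface at z = 0. Lengths are in m, angles in rad, forces in N, time in s.
With the tool pointing down it reaches from about 0.35 to 0.775 m from the base axis. Payload 7.3 kg.
Tool frame: the origin (TCP) lies on the centre line of the jaws, within the pads' length; the fingertips stand 22 mm ahead of it and the grasp point (between the pads) lies 3 mm ahead of it; z points along the fingers, y is the line along which they close (so a half turn about z gives the same grasp; the last joint's range is limited). The gripper opens to 92 mm and grips with 3 to 60 N. Pads are 19 mm wide; open, the fingers measure 130 mm over their backs; the gripper's body (75 mm by 190 mm) begins 47 mm behind the grasp point.
Start: joints at [1.145, 0.342, 1.524, -0, 1.275, -0.146], TCP at [0.145, 0.505, 0.249] pointing down, gripper open.
Joint ranges: [-2.53, 2.53], [-0.77, 2.02], [0.04, 2.7], [-1, 4.14], [0.28, 2.66], [-3.11, 3.11]. Speed limits (rad/s): [2.57, 2.57, 3.14, 3.14, 3.14, 3.14].

## Interface

Orientations are given as a unit quaternion [x, y, z, w].
In Python, from station import read_state, snapshot, get_calibration, sign_off, masks_of, mark_of gives the robot as it stands. The module is installed in compiled form; this text tells all that it offers.
- The arm moves only by the tool servo_tool, never from a script. Its argument "motion" is one flat list of numbers, 7 for each row, row after row: the shift along the world's x, y, z in mm, then the turn, a rotation vector about the world's x, y, z in rad, then the opening, from -1 (shut) to 1 (fully open). In form: [dx, dy, dz, ax, ay, az, grip, dx, dy, dz, ax, ay, az, grip, ...]. A call has 1 to 12 rows; each row shifts and turns the commanded pose from where the row before left it; what a row does not reach is not made up. A row lasts 1/10 s, in which the tool goes at most 50 mm and 8.59 degrees, less where a joint would pass 70% of its speed; a pose out of reach is approached as far as the arm can. A call with a gripper value outside its range is refused whole. The fingers move at their own pace and stop on an object; "newtons" is the grip in N (left out, the last holds). Time passes only in rows, so rows that do not move let the fingers close. It gives the time, the measured TCP pose, the force, the opening and the grip force at its end, in the units of the state.
- read_state(): the state, without advancing time (a new reading comes with each control period).
- snapshot(name): name is "scene" or "top" or "wrist"; returns the picture (400x640x3 uint8, red, green, blue); there is no depth.
- get_calibration(name): a dict with "fx", "fy", "cx", "cy" (pixels), "dist" ([k1, k2, p1, p2, k3] as OpenCV has them; the pictures are not rectified), "R" (3x3) and "t" (3): a world point X has camera coordinates R X + t. Camera axes: x right, y down, z forward; pixel columns grow to the right and rows downward; lengths in m; the calibration is good to about 2 mm. A picture is of the moment at which its call begins: read the wrist's pose just before it. get_calibration takes no time and is no camera call; for the wrist camera it gives the pose at the moment of the call.
- sign_off(): hands the job in; it is judged then, once.
Trained networks look in the newest picture that a camera, given by its name, has taken for a name from the list of things; names that differ only in an ending like _2 or _b are one class to them, and where a whole thing is asked for, a point or a joint stands for the part that bears it (a point fixed in the world has none). Each returns a list of dicts, best first, with "conf" (0 to 1); they miss things now and then, are a little off and sometimes report something else, mostly with a low value. They report only what shows in the picture. A call takes as long as a camera call.
- masks_of(camera, name): "pixels" (400x640 bool, what is visible of it).
- mark_of(camera, name): "xyz" ([x, y, z] in m, in the coordinates of the camera as it stood for that picture, good to about 4 mm: a listed point, or the origin of a listed thing).
The state is a dict: "time": time; "q": joint angles; "dq": joint speeds; "tau": joint torques, N m; "ee_pos": TCP position; "tool_rot": TCP orientation; "wrist_force": force on the tool from outside, world axes, zero at the start; "ft_torque": the same for the moment, N m; "finger_gap": finger opening in m; "grasp_force": force on a finger pad.
Only numpy, scipy, OpenCV 4.12 (cv2) and the standard library are available. Lean on these libraries where they do the work, as an engineer would, in place of code of your own. Each camera call takes 0.05 s, during which the arm holds its last target. There are 200 camera calls.

## Working session

There is one attempt and no reset: what is moved stays moved. The work goes in short steps, Python scripts to look and compute and a tool call to move; the robot and the scene stay as the last step left them, time stands still between calls to the robot, and variables do not carry over. Pictures are saved under pics/ and viewed, at most 10 in all, crops included, and the job is handed in when it is done.

Besides the shell and the picture viewer there is one more tool, called in YAML: its name, and indented under it one key for each argument. servo_tool: Moves the arm, as the interface text tells. Its arguments: {"type":"object","properties":{"motion":{"type":"array","items":{"type":"number"}},"newtons":{"type":"number"}},"required":["motion"]}

```bash
mkdir -p pics; cat > h.py <<'E'
import numpy as np,cv2
from station import *
def world(cam,p):
    c=get_calibration(cam); return np.array(c["R"]).T@(np.array(p)-np.array(c["t"]))
E
python3 - <<'E'
from h import *
s=read_state(); print(s["time"],s["ee_pos"],s["tool_rot"],s["finger_gap"])
for cam in ("top","scene"):
    im=snapshot(cam); cv2.imwrite(f"pics/{cam}0.png",im[...,::-1])
    for n in ("large_crimper","large_press","large_pivot","small_crimper","vial_a","jar"):
        for m in mark_of(cam,n)[:3]: print(cam,n,round(m["conf"],2),world(cam,m["xyz"]).round(3))
print(read_state()["time"])
E
```

```text
0.0 [0.14480728 0.50424741 0.2480532 ] [ 1.39442146e-01  9.90229929e-01 -7.25655057e-04 -2.20306358e-04] 0.09177593032218659
top large_crimper 0.78 [ 0.636 -0.155 -0.004]
top large_press 0.65 [ 0.504 -0.077  0.1  ]
top large_pivot 0.62 [ 0.666 -0.132  0.099]
top small_crimper 0.72 [0.647 0.195 0.003]
top small_crimper 0.27 [ 0.637 -0.158 -0.004]
top vial_a 0.51 [ 0.67  -0.012 -0.003]
top vial_a 0.45 [ 0.62   0.011 -0.004]
top jar 0.67 [ 0.8   -0.038 -0.002]
scene large_crimper 0.78 [ 0.639 -0.155 -0.004]
scene large_press 0.89 [ 0.506 -0.081  0.099]
scene large_pivot 0.66 [ 0.662 -0.125  0.102]
scene small_crimper 0.92 [0.648 0.197 0.   ]
scene vial_a 0.81 [ 0.674 -0.004 -0.002]
scene vial_a 0.68 [ 0.618  0.015 -0.003]
scene jar 0.77 [ 0.802 -0.033 -0.003]
0.7
```

View pics/top0.png

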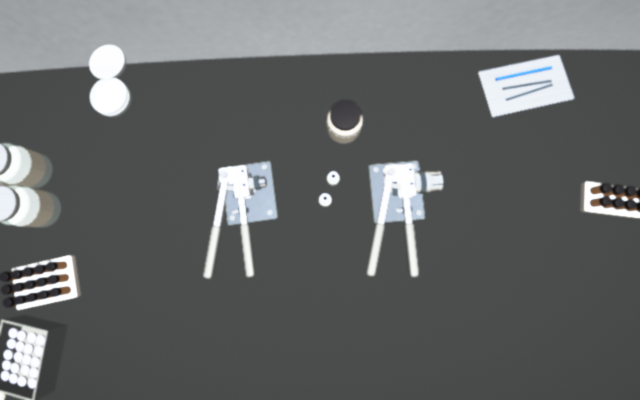

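View pics/scene0.png

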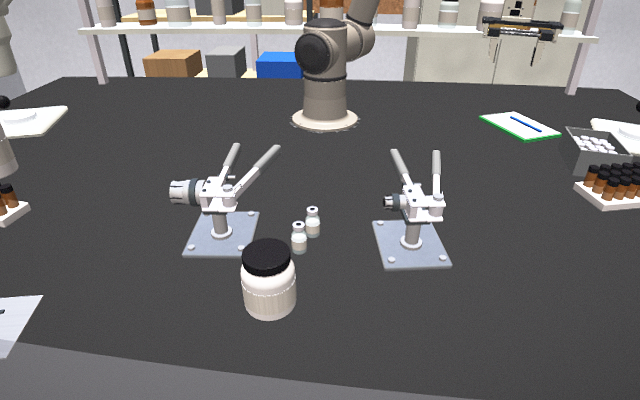

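The top view shows the large crimper on the right, with its fat head at (432,181), its lever tip at (372,275) and its bar tip at (413,275). The scene view agrees: fat head at (185,190), with the vials and jar between the two crimpers. I'm approaching at height with the fingers shut.

servo_tool:
  motion: [15,-22,0,0,0,0,-1,27,-40,0,0,0,0,-1,27,-40,0,0,0,0,-1,27,-40,0,0,0,0,-1,27,-40,0,0,0,0,-1,27,-40,0,0,0,0,-1,27,-40,0,0,0,0,-1,27,-40,0,0,0,0,-1,27,-40,0,0,0,0,-1,27,-40,0,0,0,0,-1,27,-40,0,0,0,0,-1,27,-40,0,0,0,0,-1]

```text
time: 1.9
ee_pos: [0.4578, 0.0406, 0.249]
tool_rot: [0.14, 0.99, 0.0, 0.0]
wrist_force: [0.2, 0.7, -0.2]
finger_gap: 0.0019
grasp_force: 0.0
```

servo_tool:
  motion: [27,-40,0,0,0,0,-1,10,-15,0,0,0,0,-1,0,0,0,0,0,0,-1,0,0,0,0,0,0,-1]

```text
time: 2.3
ee_pos: [0.4933, -0.0118, 0.2485]
tool_rot: [0.14, 0.99, 0.0, -0.001]
wrist_force: [-0.1, -0.8, -0.1]
finger_gap: 0.0004
grasp_force: 0.0
```

```bash
cat > m.py <<'E'
from h import *
def unproj(cam,px,z):
    c=get_calibration(cam); K=np.array([[c["fx"],0,c["cx"]],[0,c["fy"],c["cy"]],[0,0,1]])
    R=np.array(c["R"]);C=-R.T@np.array(c["t"])
    u=cv2.undistortPoints(np.float64(px).reshape(-1,1,2),K,np.array(c["dist"]))[:,0]
    d=np.c_[u,np.ones(len(u))]@R
    return C+d*((z-C[2])/d[:,2])[:,None]
E
python3 - <<'E'
from m import *
s=read_state(); print(s["time"],s["q"].round(2) if hasattr(s["q"],"round") else s["q"],s["ee_pos"],s["tool_rot"],s["finger_gap"],s["wrist_force"])
im=snapshot("wrist"); cv2.imwrite("pics/w0.png",im[...,::-1])
for n in ("large_press","large_pivot","large_crimper"):
    for m in mark_of("wrist",n)[:2]: print(n,m["conf"],world("wrist",m["xyz"]).round(4))
snapshot("top")
for cam in ("wrist","top"):
  for n in ("large_lever","large_bar"):
    for m in masks_of(cam,n)[:1]:
        ys,xs=np.nonzero(m["pixels"]); P=unproj(cam,np.c_[xs,ys],0.11)[:,:2]
        (c,sz,a)=cv2.minAreaRect(np.float32(P*1000)); print(cam,n,m["conf"],len(xs),np.round(c),np.round(sz),a)
        vx,vy,x0,y0=cv2.fitLine(np.float32(P),cv2.DIST_HUBER,0,.01,.01).ravel(); print("  line angle",np.arctan2(-vy*np.sign(vx),abs(vx)),x0,y0)
E
```

```text
2.3 [-0.18  0.29  1.61  0.    1.25 -1.47] [ 0.49334501 -0.01176921  0.2484919 ] [ 1.39652429e-01  9.90200340e-01  3.29003814e-04 -6.13927740e-04] 0.00043478911026554207 [-0.06800347 -0.80966858 -0.05669454]
large_press 0.87 [ 0.5016 -0.0772  0.1006]
wrist large_lever 0.74 1461 [486. -81.] [20. 76.] 76.24127197265625
  line angle 0.24878107 0.4852074 -0.08114077
wrist large_bar 0.8 2182 [ 492. -160.] [94. 28.] 2.8763279914855957
  line angle -0.063354515 0.48941955 -0.15936331
top large_lever 0.97 446 [ 614. -124.] [ 38. 129.] 78.4815902709961
  line angle 0.26613137 0.6103851 -0.11415583
top large_bar 0.63 226 [ 582. -152.] [32. 65.] 89.96339416503906
  line angle -0.05881201 0.5721444 -0.15860754
```

View pics/w0.png

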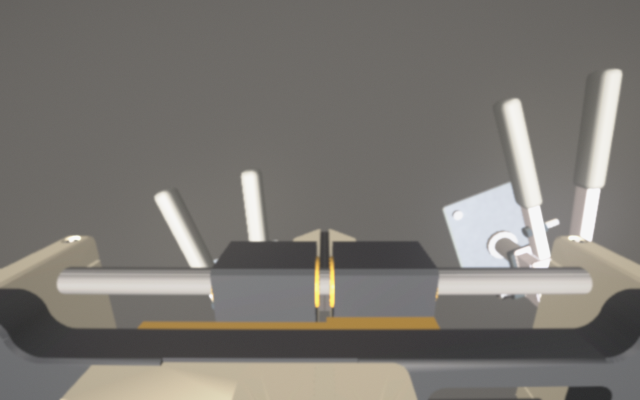

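The wrist view shows the large crimper at the right, lever sleeve around (520,150) and bar around (600,130). The fit agrees with the marks: press point ≈ (0.502, -0.077, 0.10), lever angle ≈ 0.247. I'll descend to a standoff outside the lever.

servo_tool:
  motion: [5,-7,-25,0,0,0.03,-1,5,-7,-35,0,0,0,-1,5,-7,-35,0,0,0,-1,4,-6,-30,0,0,0,-1,0,0,-15,0,0,0,-1,0,0,0,0,0,0,-1,0,0,0,0,0,0,-1]

```text
time: 3.45
ee_pos: [0.5132, -0.0393, 0.1091]
tool_rot: [0.125, 0.992, 0.0, 0.0]
wrist_force: [0.4, -0.7, 0.4]
finger_gap: 0.0001
grasp_force: 0.0
```

servo_tool:
  motion: [-1,-4,0,0,0,0,-1,-1,-4,0,0,0,0,-1,-0.5,-2,0,0,0,0,-1,-0.5,-2,0,0,0,0,-1,0,0,0,0,0,0,-1]

```text
time: 3.95
ee_pos: [0.51, -0.0517, 0.109]
tool_rot: [0.125, 0.992, -0.0, 0.0]
wrist_force: [-0.8, -0.3, 0.9]
finger_gap: 0.0006
grasp_force: 0.0
```

```bash
python3 - <<'E'
from m import *
s=read_state(); print(s["time"],s["ee_pos"],s["wrist_force"])
for cam in("scene","wrist"):
  im=snapshot(cam)
  if cam=="scene": cv2.imwrite("pics/s1.png",cv2.resize(im[120:280,130:370,::-1],None,fx=3,fy=3))
  for m in mark_of(cam,"large_press")[:2]: print(m["conf"],world(cam,m["xyz"]).round(4))
E
```

```text
3.95 [ 0.50999711 -0.05172578  0.10901096] [-0.77396584 -0.30036387  0.93303349]
0.75 [ 0.5039 -0.0774  0.1017]
```

View pics/s1.png

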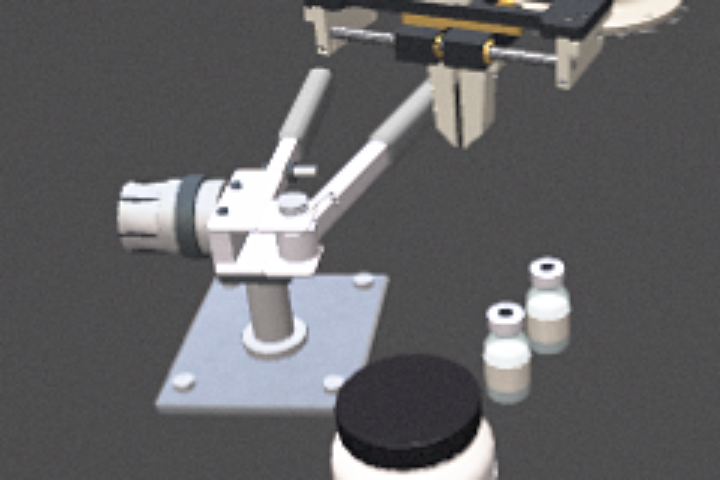

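The fingers stand just outside the lever sleeve, at crop (465,100), and clear of everything. I'll creep in to contact.

servo_tool:
  motion: [-0.4,-1.5,0,0,0,0,-1,-0.4,-1.5,0,0,0,0,-1,-0.4,-1.5,0,0,0,0,-1,-0.2,-1,0,0,0,0,-1,-0.2,-1,0,0,0,0,-1,0,0,0,0,0,0,-1]

```text
time: 4.75
ee_pos: [0.5084, -0.058, 0.1087]
tool_rot: [0.125, 0.992, 0.0, 0.0]
wrist_force: [0.4, 0.6, -0.6]
finger_gap: 0.0006
grasp_force: 0.0
```

servo_tool:
  motion: [-0.2,-1,0,0,0,0,-1,-0.2,-1,0,0,0,0,-1,0,0,0,0,0,0,-1]

```text
time: 5.05
ee_pos: [0.508, -0.06, 0.1087]
tool_rot: [0.125, 0.992, 0.0, 0.0]
wrist_force: [0.3, -0.4, -0.8]
finger_gap: 0.0001
grasp_force: 0.0
```

servo_tool:
  motion: [-0.2,-1,0,0,0,0,-1,-0.2,-1,0,0,0,0,-1,0,0,0,0,0,0,-1]

```text
time: 5.35
ee_pos: [0.5076, -0.0615, 0.1088]
tool_rot: [0.125, 0.992, 0.0, 0.0]
wrist_force: [0.8, 3.2, 0.7]
finger_gap: 0.0007
grasp_force: 1.7
```

servo_tool:
  motion: [-0.2,-1,0,0,0,0,-1,-0.2,-1,0,0,0,0,-1,0,0,0,0,0,0,-1]

```text
time: 5.65
ee_pos: [0.507, -0.0638, 0.1087]
tool_rot: [0.125, 0.992, 0.0, -0.0]
wrist_force: [0.6, 4.0, 1.4]
finger_gap: 0.0005
grasp_force: 1.9
```

servo_tool:
  motion: [-0.2,-1,0,0,0,0,-1,-0.2,-1,0,0,0,0,-1,0,0,0,0,0,0,-1]

```text
time: 5.95
ee_pos: [0.5065, -0.0659, 0.1087]
tool_rot: [0.125, 0.992, 0.0, -0.0]
wrist_force: [-0.9, 4.6, 0.3]
finger_gap: 0.0002
grasp_force: 2.0
```

Contact came at TCP y ≈ -0.061, and the spring force is about 4 N as expected. Next I push along the arc, turning with the lever.

servo_tool:
  motion: [-1.2,-3.1,0,0,0,0.022,-1,-1.1,-3.2,0,0,0,0.022,-1,-1.1,-3.2,0,0,0,0.022,-1,-1.0,-3.2,0,0,0,0.022,-1,-1.0,-3.2,0,0,0,0.022,-1,-0.9,-3.2,0,0,0,0.022,-1,-0.8,-3.2,0,0,0,0.022,-1,-0.8,-3.2,0,0,0,0.022,-1,0,0,0,0,0,0,-1]

```text
time: 6.85
ee_pos: [0.4985, -0.0915, 0.1087]
tool_rot: [0.037, 0.999, 0.0, -0.0]
wrist_force: [-1.7, 5.8, 2.1]
finger_gap: 0.0006
grasp_force: 2.9
```

servo_tool:
  motion: [-0.7,-3,0,0,0,0.02,-1,-0.5,-2,0,0,0,0.02,-1,0,0,0,0,0,0,-1]

```text
time: 7.15
ee_pos: [0.4974, -0.0964, 0.1087]
tool_rot: [0.017, 1.0, 0.0, -0.0]
wrist_force: [-1.8, 5.3, 1.7]
finger_gap: 0.0009
grasp_force: 3.1
```

servo_tool:
  motion: [-0.2,-1,0,0,0,0.01,-1,-0.2,-1,0,0,0,0.01,-1,0,0,0,0,0,0,-1]

```text
time: 7.45
ee_pos: [0.4969, -0.0982, 0.1087]
tool_rot: [0.007, 1.0, 0.0, -0.0]
wrist_force: [-0.7, 5.8, 2.1]
finger_gap: 0.0006
grasp_force: 3.1
```

servo_tool:
  motion: [-0.2,-1,0,0,0,0,-1,-0.2,-1,0,0,0,0,-1,0,0,0,0,0,0,-1]

```text
time: 7.75
ee_pos: [0.4968, -0.1003, 0.1087]
tool_rot: [0.007, 1.0, 0.0, -0.0]
wrist_force: [-0.8, 6.7, 1.5]
finger_gap: 0.0004
grasp_force: 3.2
```

servo_tool:
  motion: [-0.1,-1,0,0,0,0,-1,0,0,0,0,0,0,-1]

```text
time: 7.95
ee_pos: [0.4967, -0.1012, 0.1087]
tool_rot: [0.007, 1.0, 0.0, 0.0]
wrist_force: [-0.1, 6.6, 1.4]
finger_gap: 0.0005
grasp_force: 3.2
```

servo_tool:
  motion: [-0.1,-1,0,0,0,0,-1,0,0,0,0,0,0,-1]

```text
time: 8.15
ee_pos: [0.4966, -0.1022, 0.1087]
tool_rot: [0.007, 1.0, 0.0, 0.0]
wrist_force: [0.1, 6.8, 0.4]
finger_gap: 0.0005
grasp_force: 3.3
```

servo_tool:
  motion: [0,-0.5,0,0,0,0,-1,0,0,0,0,0,0,-1]

```text
time: 8.35
ee_pos: [0.4966, -0.1027, 0.1087]
tool_rot: [0.007, 1.0, 0.0, -0.0]
wrist_force: [0.1, 6.4, 2.0]
finger_gap: 0.0003
grasp_force: 3.3
```

servo_tool:
  motion: [0,-0.7,0,0,0,0,-1,0,0,0,0,0,0,-1]

```text
time: 8.55
ee_pos: [0.4966, -0.1033, 0.1087]
tool_rot: [0.007, 1.0, 0.0, -0.0]
wrist_force: [-0.4, 6.1, 0.5]
finger_gap: 0.0007
grasp_force: 3.3
```

servo_tool:
  motion: [0,-0.7,0,0,0,0,-1,0,0,0,0,0,0,-1]

```text
time: 8.75
ee_pos: [0.4966, -0.104, 0.1087]
tool_rot: [0.007, 1.0, 0.0, -0.0]
wrist_force: [-0.3, 5.9, 0.9]
finger_gap: 0.0004
grasp_force: 3.4
```

servo_tool:
  motion: [0,-0.7,0,0,0,0,-1,0,0,0,0,0,0,-1]

```text
time: 8.95
ee_pos: [0.4966, -0.1041, 0.1087]
tool_rot: [0.007, 1.0, 0.001, -0.0]
wrist_force: [0.1, 9.3, 1.7]
finger_gap: 0.0003
grasp_force: 4.9
```

The force now rises without any movement, at the predicted place: this is the stop. I'll press a touch more and hold.

servo_tool:
  motion: [0,-0.4,0,0,0,0,-1,0,0,0,0,0,0,-1]

```text
time: 9.15
ee_pos: [0.4966, -0.1041, 0.1087]
tool_rot: [0.007, 1.0, 0.001, -0.0]
wrist_force: [0.8, 10.9, 2.7]
finger_gap: 0.0007
grasp_force: 5.8
```

servo_tool:
  motion: [0,0,0,0,0,0,-1,0,0,0,0,0,0,-1,0,0,0,0,0,0,-1,0,0,0,0,0,0,-1,0,0,0,0,0,0,-1,0,0,0,0,0,0,-1,0,0,0,0,0,0,-1,0,0,0,0,0,0,-1,0,0,0,0,0,0,-1,0,0,0,0,0,0,-1,0,0,0,0,0,0,-1]

```text
time: 10.25
ee_pos: [0.4966, -0.1041, 0.1087]
tool_rot: [0.007, 1.0, 0.001, -0.0]
wrist_force: [1.4, 11.4, 1.8]
finger_gap: 0.0007
grasp_force: 5.7
```

```bash
python3 - <<'E'
from m import *
im=snapshot("scene"); cv2.imwrite("pics/s2.png",cv2.resize(im[120:280,130:370,::-1],None,fx=3,fy=3))
E
```

```text
(no output)
```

View pics/s2.png

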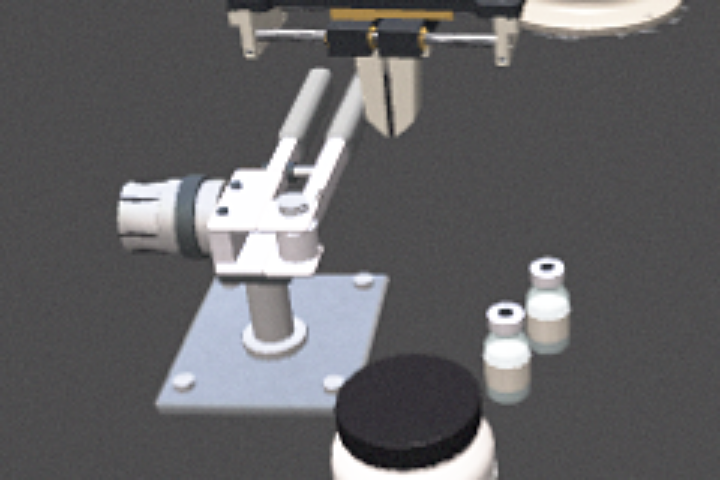

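The lever lies against the stop screw at crop (303,170), clear of the fixed handle, and has been held for over 1 s at 11 N. Now I ease it out with the fingers following.

servo_tool:
  motion: [0,1.5,0,0,0,0,-1,0.3,2,0,0,0,-0.02,-1,0.5,3,0,0,0,-0.02,-1,0.6,3.2,0,0,0,-0.02,-1,0.7,3.2,0,0,0,-0.02,-1,0.8,3.2,0,0,0,-0.02,-1,0.8,3.2,0,0,0,-0.02,-1,0.9,3.2,0,0,0,-0.02,-1,1.0,3.2,0,0,0,-0.02,-1,1.0,3.2,0,0,0,-0.02,-1,1.1,3.2,0,0,0,-0.02,-1,0,0,0,0,0,0,-1]

```text
time: 11.5
ee_pos: [0.5041, -0.073, 0.1086]
tool_rot: [0.107, 0.994, 0.0, -0.0]
wrist_force: [-1.4, 4.0, 1.0]
finger_gap: 0.0005
grasp_force: 2.3
```

servo_tool:
  motion: [1.1,3.1,0,0,0,-0.02,-1,1.1,3,0,0,0,-0.02,-1,0.7,2,0,0,0,0,-1,0,0,0,0,0,0,-1]

```text
time: 11.9
ee_pos: [0.5071, -0.0649, 0.1086]
tool_rot: [0.127, 0.992, 0.0, -0.0]
wrist_force: [-1.4, 3.9, 1.0]
finger_gap: 0.0002
grasp_force: 2.0
```

servo_tool:
  motion: [0.5,1.5,0,0,0,0,-1,0.5,1.5,0,0,0,0,-1,0.5,1.5,0,0,0,0,-1,0.5,1.5,0,0,0,0,-1,0,0,0,0,0,0,-1]

```text
time: 12.4
ee_pos: [0.5099, -0.0596, 0.1089]
tool_rot: [0.127, 0.992, -0.0, 0.001]
wrist_force: [0.5, -0.7, 1.3]
finger_gap: -0.0001
grasp_force: 0.0
```

The lever is back out and contact has ended where it began. I'll come away outward, then up.

servo_tool:
  motion: [2,6,0,0,0,0,-1,3,10,0,0,0,0,-1,1,4,10,0,0,0,-1,0,0,30,0,0,0,-1,0,0,35,0,0,0,-1,0,0,35,0,0,0,-1,0,0,20,0,0,0,-1,0,0,0,0,0,0,-1,0,0,0,0,0,0,-1]

```text
time: 13.3
ee_pos: [0.5152, -0.0388, 0.2389]
tool_rot: [0.126, 0.992, -0.0, 0.0]
wrist_force: [-0.4, 0.7, -0.6]
finger_gap: 0.0005
grasp_force: 0.0
```

```bash
python3 - <<'E'
from m import *
im=snapshot("scene"); cv2.imwrite("pics/s3.png",cv2.resize(im[120:330,130:370,::-1],None,fx=2.5,fy=2.5))
for n in ("large_press","vial_a","jar"):
    for m in mark_of("scene",n)[:2]: print(n,world("scene",m["xyz"]).round(3))
s=read_state();print(s["time"],s["ee_pos"],s["wrist_force"])
E
```

```text
large_press [ 0.501 -0.078  0.098]
vial_a [ 0.62   0.014 -0.   ]
vial_a [ 0.674 -0.01  -0.001]
jar [ 0.799 -0.034 -0.002]
jar [ 0.64  -0.157 -0.003]
13.5 [ 0.51471085 -0.03899203  0.23751471] [-0.75531646 -0.14004384  0.66435724]
```

View pics/s3.png

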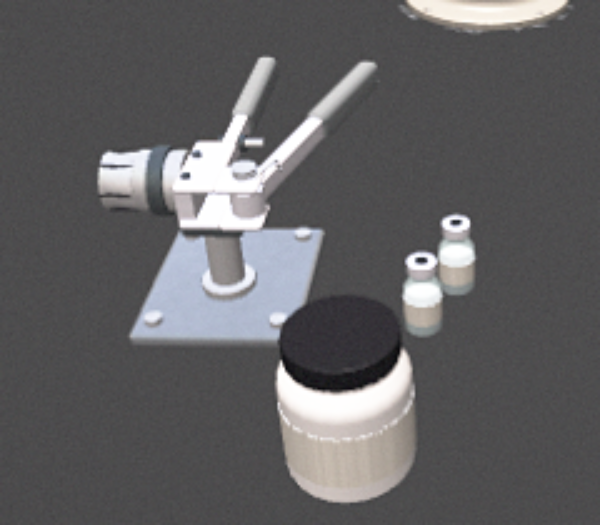

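The lever is fully out, with its tip at crop (370,68). The vials and jar haven't moved, and the arm is clear.

```bash
python3 -c "
from station import *
print(sign_off())"
```

```text
the job is handed in; nothing more can be done
None
```

The large crimper's lever came up against its stop clear of the fixed handle, was held there for over a second at about 11 N, and was eased back fully out; nothing else was touched or moved, and the job is handed in (no verdict was shown).

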